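# Mark a batch of port plates and clear the marking bed

### The arm

A 6-joint arm with a two-finger parallel gripper is mounted at the origin on the work surface. World frame = base frame: x ahead of the robot, y to its left, z up, the work surface at z = 0. Lengths are in mm, angles in rad, forces in N, time in s.
With the tool pointing down it reaches from about 400 to 925 mm from the base axis. Payload 12.5 kg.
Tool frame: the origin (TCP) lies at the centre of the arm's flange, where the gripper is bolted on; the fingertips stand 190 mm ahead of it and the grasp point (between the pads) lies 171 mm ahead of it; z points along the fingers, y is the line along which they close (so a half turn about z gives the same grasp; the last joint's range is limited). The gripper opens to 95 mm and grips with 3 to 60 N. Pads are 20 mm wide; open, the fingers measure 119 mm over their backs; the gripper's body (75 mm by 180 mm) begins 59 mm behind the grasp point.
Start: joints at [1.105, 0.491, 1.559, -0, 1.092, -0.106], TCP at [220.031, 584.988, 404.761] pointing down, gripper open.
Joint ranges: [-3.1, 3.1], [-0.84, 2.19], [0.05, 2.79], [-1.13, 4.28], [0.06, 2.93], [-2.69, 2.69]. Speed limits (rad/s): [2.22, 2.22, 2.79, 3.14, 3.14, 3.14].

### API

Orientations are given as [roll, pitch, yaw] about the fixed x, y, z axes, in that order (R = Rz(yaw) Ry(pitch) Rx(roll)).
In Python, from cell import env, read_camera, search_frame, cut_out gives the robot as it stands. The module is installed in compiled form; this text tells all that it offers.
- The arm moves only by the tool move_arm, never from a script. Its argument "commands" is a list of rows, each a list of 3 entries, a list of its own where there are three numbers: the shift along the world's x, y, z normalised to -1 to 1, where 1 is 0.03 m, then the turn about the world's z normalised to -1 to 1, where 1 is 0.08 rad, then the opening, from -1 (shut) to 1 (fully open), so that 0 is half open. A call has 1 to 20 rows; each row shifts and turns the commanded pose from where the row before left it; what a row does not reach is not made up. A row lasts 1/12 s, in which the tool goes at most 41.7 mm and 7.16 degrees, less where a joint would pass 70% of its speed; a pose out of reach is approached as far as the arm can. A call with a number of a shift or a turn outside -1 to 1 is refused whole. A call with a gripper value outside its range is refused whole. The fingers move at their own pace and stop on an object; the grip force is fixed at half the most. Time passes only in rows, so rows that do not move let the fingers close. It gives the time, the measured TCP pose, the force, the opening and the grip force at its end, in the units of the state.
- env.state(): the state, without advancing time (a new reading comes with each control period).
- read_camera(name): name is "scene" or "top"; returns a dict with "image" (480x640x3 uint8, red, green, blue), "fx", "fy", "cx", "cy" (pixels), "rvec" (rotation vector, rad) and "tvec" (3), from world to camera coordinates, as OpenCV has them. Camera axes: x right, y down, z forward; pixel columns grow to the right and rows downward; lengths in mm; the calibration is good to about 2 mm. A picture is of the moment at which its call begins. There is no depth.
- env.job_done(): hands the job in; it is judged then, once.
Trained networks look in a picture, given as the dict that the camera call returned (one of the last four; its "shot" number tells which), for a name from the list of things; names that differ only in an ending like _2 or _b are one class to them, and where a whole thing is asked for, a point or a joint stands for the part that bears it (a point fixed in the world has none). Each returns a list of dicts, best first, with "confidence" (0 to 1); they miss things now and then, are a little off and sometimes report something else, mostly with a low value. They report only what shows in the picture. A call takes as long as a camera call. They do not tell look-alikes from the thing itself.
- search_frame(thing, picture): "at" ([column, row] in pixels, amid what is visible of it).
- cut_out(thing, picture): "region" (480x640 bool, what is visible of it) and "at" ([column, row] in pixels, amid what is visible of it).
The state is a dict: "t": time; "joints": joint angles; "qvel": joint speeds; "tau": joint torques, N m; "eef_pos": TCP position; "tcp_rot": TCP orientation; "ft_force": force on the tool from outside, world axes, zero at the start; "moment": the same for the moment, N m; "opening": opening from 0.0 (shut) to 1.0 (fully open); "grip_force": force on a finger pad.
Only numpy, scipy, OpenCV 4.12 (cv2) and the standard library are available. Lean on these libraries where they do the work, as an engineer would, in place of code of your own. Each camera call takes 0.05 s, during which the arm holds its last target. There are 200 camera calls.

### The job

Load every aluminium port plate lying on the grey mat onto the marking bed, one to a bay with its long side along the back fence, and slide each fully into the corner where its bay's yellow back fence and yellow left-hand rib meet. With all of them flush in their corners, push the yellow plunger on the red console down through its full stroke and release it, then tilt the sprung jog lever fully over to the side with the green tag (never over to the side with the white tag), hold it there for two seconds and let it spring back upright. Then move every plate into the blue tray, lying flat on the tray floor and block up; leave the wrench and the spray can alone.

Things in the scene. Friction and masses are not known exactly. Their poses are not given: they have to be found in the camera images.
- plate_a_mid (a point): loose aluminium port plate: flat base 80 (own x) x 60 (own y) x 10 mm thick with a square port block 32 x 32 x 30 mm tall standing on its middle (black port disc on top), 40 mm tall in all, about 0.24 kg. This point is its centre, 20 mm above its underside; z up. A half turn about z looks the same. Absent in some starts (None)
- plate_b_mid (a point): loose aluminium port plate: flat base 80 (own x) x 60 (own y) x 10 mm thick with a square port block 32 x 32 x 30 mm tall standing on its middle (black port disc on top), 40 mm tall in all, about 0.24 kg. This point is its centre, 20 mm above its underside; z up. A half turn about z looks the same. Absent in some starts (None)
- plate_c_mid (a point): loose aluminium port plate: flat base 80 (own x) x 60 (own y) x 10 mm thick with a square port block 32 x 32 x 30 mm tall standing on its middle (black port disc on top), 40 mm tall in all, about 0.24 kg. This point is its centre, 20 mm above its underside; z up. A half turn about z looks the same. Absent in some starts (None)
- bed: fixed grey marking bed, 330 mm long; floor 12 mm above the cart top. Origin on the cart top; own x away from the robot, y to its left. Yellow back fence (inner face at x = +45 mm) and three yellow ribs (10 mm wide, centred at y = +160, +55, -50 mm) rise 8 mm above the floor. Floor's front edge at x = -70 mm. Marking rail behind the fence, x = 65 to 102 mm, up to 85 mm above the cart top
- seat_0 (a point): left (+y) bay of the bed, open at the front, 95 mm wide, its left (+y) wall a rib and its back (+x) wall the fence: this point is where a plate's centre lies when the plate is flush in that corner, long side along the fence (20 mm above the bay floor, 32 mm above the cart top). Axes as the bed's
- seat_1 (a point): middle bay of the bed, open at the front, 95 mm wide, its left (+y) wall a rib and its back (+x) wall the fence: this point is where a plate's centre lies when the plate is flush in that corner, long side along the fence (20 mm above the bay floor, 32 mm above the cart top). Axes as the bed's
- seat_2 (a point): right (-y) bay of the bed, open at the front, 95 mm wide, its left (+y) wall a rib and its back (+x) wall the fence: this point is where a plate's centre lies when the plate is flush in that corner, long side along the fence (20 mm above the bay floor, 32 mm above the cart top). Axes as the bed's
- console: fixed red control console, 90 (x) x 250 (y) x 50 mm tall; origin under its centre on the cart top, own x away from the robot, own y to the left. Lever pivot at own x = +15, y = +40 mm, plunger axis at own x = +15, y = -85 mm, both at its top
- jog_lever (a joint): tilt of the spring-centred jog lever, rad: 0 upright, + towards the console's own +y, - towards its -y, stops at +0.55 and -0.55. About 0.9 N m per rad (6 N sideways at the knob at full tilt); springs back to 0 without overshoot when let go. More than 0.4 counts as fully over
- lever_knob (a point): centre of the black ball knob (30 mm across) at the top of the jog lever (12 mm steel rod), 85 mm above the pivot on the console top (135 mm above the cart top when upright)
- plunger (a joint): travel of the spring-loaded yellow plunger, m: 0 up, 0.018 fully down; needs about 3 N to start and 11 N at the bottom; more than 0.0155 counts as the full stroke
- plunger_top (a point): centre of the top face of the plunger's yellow mushroom head (40 mm across, 12 mm thick), 95 mm above the cart top when up; moves straight down when pressed
- tag_green: fixed green disc (24 mm across, 3 mm thick) on the console top, 55 mm to one side of the lever pivot along the console's own y (at own y = +95 or -15 mm); the lever must go to this side
- tag_white: fixed white disc of the same size on the lever's other side; the lever must not be tilted to this side
- mat: fixed grey pad 240 (x) x 220 (y) x 3 mm where the plates lie at the start; origin under its centre; left or right of the console
- tray: fixed shallow blue tray 240 (x) x 220 (y) mm, 15 mm tall outside, walls and floor 5 mm thick; origin under its centre; on the other side from the mat
- wrench: bystander: loose open-ended wrench 170 mm long beyond the work; leave alone
- spray_can: bystander: loose upright can 60 mm across, 150 mm tall beyond the work; leave alone
Not all that is in view belongs to the job. What is shaped like the part that bears plate_a_mid but purple is not meant.

How it is judged (in metres and radians):
On the way, in this order (a step that is already met when the one before it is completed fails the run):
1. every plate present lies flush in the corner of a bay (angle between each of plate_a_mid, plate_b_mid, plate_c_mid's own z axis and vertical below 0.06 rad and angle between the x axis of each of plate_a_mid, plate_b_mid, plate_c_mid and the y axis of bed, either way round below 0.05 rad and ((horizontal distance between plate_a_mid and seat_0 below 0.004 m and z of plate_a_mid in the frame of seat_0 below 0.005 m) or (horizontal distance between plate_a_mid and seat_1 below 0.004 m and z of plate_a_mid in the frame of seat_1 below 0.005 m) or (horizontal distance between plate_a_mid and seat_2 below 0.004 m and z of plate_a_mid in the frame of seat_2 below 0.005 m)) and ((horizontal distance between plate_b_mid and seat_0 below 0.004 m and z of plate_b_mid in the frame of seat_0 below 0.005 m) or (horizontal distance between plate_b_mid and seat_1 below 0.004 m and z of plate_b_mid in the frame of seat_1 below 0.005 m) or (horizontal distance between plate_b_mid and seat_2 below 0.004 m and z of plate_b_mid in the frame of seat_2 below 0.005 m)) and ((horizontal distance between plate_c_mid and seat_0 below 0.004 m and z of plate_c_mid in the frame of seat_0 below 0.005 m) or (horizontal distance between plate_c_mid and seat_1 below 0.004 m and z of plate_c_mid in the frame of seat_1 below 0.005 m) or (horizontal distance between plate_c_mid and seat_2 below 0.004 m and z of plate_c_mid in the frame of seat_2 below 0.005 m))), for 0.3 s.
2. plunger fully down, with every plate still flush in its corner (all of step 1 and value of joint plunger above 0.0155 m), for 0.1 s.
3. plunger released; lever fully over to the green tag's side and held for 1.5 s, with every plate still flush in its corner (all of step 1 and value of joint plunger below 0.003 m and ((y of tag_green in the frame of console above 0.04 m and value of joint jog_lever above 0.4 rad) or (y of tag_green in the frame of console below 0.04 m and value of joint jog_lever below -0.4 rad))), for 1.5 s.
4. lever let back upright (value of joint jog_lever between -0.06 and 0.06 rad), for 0.2 s.
At the end, for the whole second after the job is handed in: every plate present lies flat on the blue tray's floor, block up (tilt under 0.08 rad, centre inside the walls, none stacked); lever within 0.06 rad of upright, plunger up (under 3 mm). On the way a plate is flush within 4 mm and 0.05 rad of its corner position (all of step 4 and angle between each of plate_a_mid, plate_b_mid, plate_c_mid's own z axis and vertical below 0.08 rad and x of plate_a_mid in the frame of tray between -0.115 and 0.115 m and y of plate_a_mid in the frame of tray between -0.105 and 0.105 m and z of plate_a_mid in the frame of tray between 0.018 and 0.032 m and x of plate_b_mid in the frame of tray between -0.115 and 0.115 m and y of plate_b_mid in the frame of tray between -0.105 and 0.105 m and z of plate_b_mid in the frame of tray between 0.018 and 0.032 m and x of plate_c_mid in the frame of tray between -0.115 and 0.115 m and y of plate_c_mid in the frame of tray between -0.105 and 0.105 m and z of plate_c_mid in the frame of tray between 0.018 and 0.032 m and value of joint plunger below 0.003 m); the robot touches nothing.
It fails at once if lever tilted more than 0.25 rad to the side of the white tag ((y of tag_green in the frame of console above 0.04 m and value of joint jog_lever below -0.25 rad) or (y of tag_green in the frame of console below 0.04 m and value of joint jog_lever above 0.25 rad)).
It fails at once if wrench moved more than 3 cm (distance of wrench from where it was at the start of the episode above 0.03 m).
It fails at once if spray can moved more than 3 cm (distance of spray_can from where it was at the start of the episode above 0.03 m).
Of plate_a, plate_b, plate_c only 2 to 3 are there at a start; the rules pass over those that are not, and their reading is None.
At some moment in a run one of plate_a, plate_b, plate_c may be knocked a few centimetres aside while the robot is not near it.
Once in a run the grip may slacken for a moment while it holds something.
It also fails if it takes over 210 s, if anything falls off the work surface, if the arm or the gripper's body presses on something with over 40 N, if the wrist force passes 120 N, or if a joint passes its speed limit or range.

## Working session

There is one attempt and no reset: what is moved stays moved. The work goes in short steps, Python scripts to look and compute and a tool call to move; the robot and the scene stay as the last step left them, time stands still between calls to the robot, and variables do not carry over. Pictures are saved under pics/ and viewed, at most 14 in all, crops included, and the job is handed in when it is done.

Besides the shell and the picture viewer there is one more tool, called after "Emit:" as name(argument=value, ...) on one line, values as JSON. move_arm: Moves the arm, as the interface text tells. Its arguments: {"type":"object","properties":{"commands":{"type":"array","items":{"type":"array"}}},"required":["commands"]}

```bash
mkdir -p pics; cat > h.py <<'E'
import numpy as np, cv2
from cell import env, read_camera, search_frame, cut_out
def cam(n,save=None):
    p=read_camera(n)
    if save: cv2.imwrite('pics/'+save,cv2.cvtColor(p['image'],cv2.COLOR_RGB2BGR))
    return p
def ray(p,uv):
    R,_=cv2.Rodrigues(np.array(p['rvec'],float)); t=np.array(p['tvec'],float)
    d=R.T@np.array([(uv[0]-p['cx'])/p['fx'],(uv[1]-p['cy'])/p['fy'],1.])
    return -R.T@t,d
def at_z(p,uv,z):
    o,d=ray(p,uv); return (o+d*(z-o[2])/d[2])
def proj(p,X):
    K=np.array([[p['fx'],0,p['cx']],[0,p['fy'],p['cy']],[0,0,1]])
    return cv2.projectPoints(np.array(X,float).reshape(-1,1,3),np.array(p['rvec'],float),np.array(p['tvec'],float),K,None)[0].reshape(-1,2)
E
python3 - <<'E'
from h import *
s=env.state(); print(s['t'],s['eef_pos'],s['tcp_rot'],s['opening'])
for n in ('scene','top'):
    p=cam(n,n+'0.png'); o,_=ray(p,(0,0)); print(n,o,p['fx'])
    for th in ('plate_a_mid','bed','console','lever_knob','plunger_top','tag_green','tag_white','mat','tray','wrench','spray_can'):
        print(th,[(np.round(r['at']).tolist(),round(r['confidence'],2),at_z(p,r['at'],0).round().tolist()) for r in search_frame(th,p)])
E
```

```text
0.0 [220.04657579 584.95625981 404.15161376] [-3.14048393e+00 -5.66309995e-05  2.78175325e+00] 1.001272867303813
scene [1187.78473247  494.73205367  698.19344734] 458.4896440918403
plate_a_mid [([226.0, 198.0], 0.86, [380.0, -573.0, 0.0]), ([152.0, 255.0], 0.85, [714.0, -475.0, 0.0]), ([217.0, 235.0], 0.65, [542.0, -418.0, 0.0]), ([285.0, 196.0], 0.6, [250.0, -432.0, 0.0])]
bed []
console [([365.0, 276.0], 0.74, [429.0, 7.0, 0.0])]
lever_knob [([375.0, 251.0], 0.65, [321.0, -35.0, 0.0])]
plunger_top [([320.0, 324.0], 0.67, [627.0, 28.0, 0.0]), ([327.0, 247.0], 0.59, [388.0, -145.0, 0.0])]
tag_green [([321.0, 323.0], 0.46, [624.0, 30.0, 0.0]), ([264.0, 239.0], 0.34, [470.0, -305.0, 0.0])]
tag_white [([350.0, 266.0], 0.53, [418.0, -47.0, 0.0])]
mat [([242.0, 247.0], 0.84, [535.0, -322.0, 0.0]), ([264.0, 239.0], 0.21, [471.0, -303.0, 0.0])]
tray [([493.0, 361.0], 0.79, [489.0, 357.0, 0.0]), ([181.0, 251.0], 0.72, [653.0, -432.0, 0.0])]
wrench [([217.0, 236.0], 0.61, [544.0, -418.0, 0.0]), ([422.0, 427.0], 0.57, [707.0, 322.0, 0.0])]
spray_can [([182.0, 255.0], 0.59, [662.0, -414.0, 0.0]
[... 281 characters left out ...]
5.0], 0.8, [646.0, 2.0, 0.0])]
console [([274.0, 252.0], 0.83, [461.0, 31.0, 0.0])]
lever_knob [([259.0, 239.0], 0.47, [497.0, 73.0, 0.0])]
plunger_top [([170.0, 163.0], 0.66, [703.0, 324.0, 0.0]), ([312.0, 236.0], 0.52, [506.0, -71.0, 0.0])]
tag_green []
tag_white [([408.0, 155.0], 0.36, [738.0, -332.0, 0.0])]
mat [([407.0, 237.0], 0.77, [508.0, -326.0, 0.0]), ([285.0, 186.0], 0.64, [642.0, 6.0, 0.0]), ([408.0, 155.0], 0.46, [738.0, -330.0, 0.0])]
tray [([151.0, 241.0], 0.69, [487.0, 360.0, 0.0]), ([281.0, 186.0], 0.36, [644.0, 18.0, 0.0])]
wrench [([167.0, 162.0], 0.96, [707.0, 332.0, 0.0])]
spray_can [([405.0, 153.0], 0.84, [744.0, -321.0, 0.0]), ([284.0, 185.0], 0.16, [646.0, 8.0, 0.0])]
```

View pics/scene0.png

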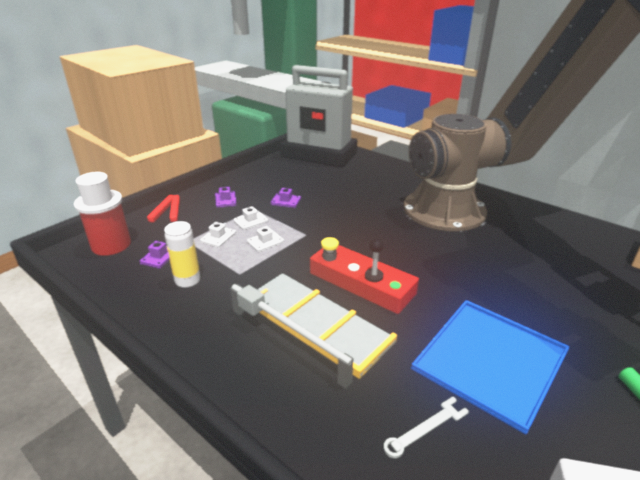

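View pics/top0.png

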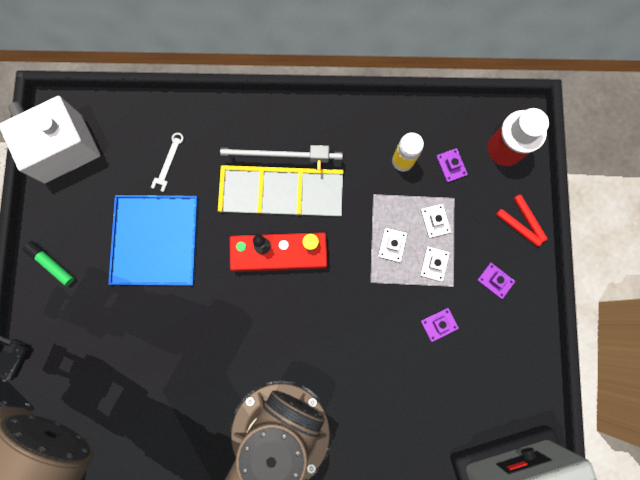

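The grey mat carries three aluminium plates: top pixels (435,221), (393,245) and (436,264). The purple look-alikes at (452,165), (497,281) and (440,325) are off the mat and not meant. The tray is at (153,240), the bed at (282,190), and the green tag at (241,247), left of the lever. I'll check this in one crop and measure.

```bash
cat >> h.py <<'E'
def plates(p,zt,lo=(350,180),hi=(475,300),save=None,smax=40,vmin=195):
    im=p['image'][lo[1]:hi[1],lo[0]:hi[0]]; k=4
    im=cv2.resize(im,None,fx=k,fy=k,interpolation=cv2.INTER_CUBIC)
    h=cv2.cvtColor(im,cv2.COLOR_RGB2HSV)
    m=((h[...,2]>vmin)&(h[...,1]<smax)).astype(np.uint8)
    m=cv2.morphologyEx(m,cv2.MORPH_OPEN,np.ones((5,5)))
    out=[]
    for c in cv2.findContours(m,cv2.RETR_EXTERNAL,cv2.CHAIN_APPROX_NONE)[0]:
        if cv2.contourArea(c)<3000: continue
        q=c.reshape(-1,2)/k+np.array(lo)+0.5/k-0.5
        w=np.array([at_z(p,u,zt)[:2] for u in q],np.float32)
        (cx,cy),(a,b),an=cv2.minAreaRect(w)
        if a<b: a,b,an=b,a,an+90
        out.append((round(cx,1),round(cy,1),round(a,1),round(b,1),round((an+90)%180-90,1)))
        cv2.drawContours(im,[c],-1,(255,0,0),1)
    if save: cv2.imwrite('pics/'+save,cv2.cvtColor(im,cv2.COLOR_RGB2BGR))
    return out
E
python3 - <<'E'
from h import *
p=cam('top')
print(plates(p,13,save='crop1.png'))
im=p['image']; k=4
def mask(f,lo,hi):
    c=cv2.resize(im[lo[1]:hi[1],lo[0]:hi[0]],None,fx=k,fy=k,interpolation=cv2.INTER_CUBIC)
    h=cv2.cvtColor(c,cv2.COLOR_RGB2HSV).astype(int)
    v,u=np.nonzero(f(h)); return np.c_[u,v]/k+np.array(lo)+.5/k-.5
yel=lambda h:(h[...,0]>20)&(h[...,0]<35)&(h[...,1]>140)&(h[...,2]>110)
Y=mask(yel,(210,155),(350,222)); W=np.array([at_z(p,u,20)[:2] for u in Y])
# angle: maximise sharpness of x histogram
best=max(np.arange(-8,8,.1),key=lambda a:(np.histogram(W@[np.cos(np.radians(a)),np.sin(np.radians(a))],np.arange(400,900,2))[0].astype(float)**2).sum())
a=np.radians(best); ex=np.array([np.cos(a),np.sin(a)]); ey=np.array([-ex[1],ex[0]])
bx,by=W@ex,W@ey
hx=np.histogram(bx,np.arange(550,760,3)); hy=np.histogram(by[bx<np.percentile(bx,50)],np.arange(-220,260,3))
print('bed ang',best); print([(int(e),int(c)) for c,e in zip(*hx) if c]); 
print('y',[(int(e),int(c)) for c,e in zip(*hy) if c])
P=mask(yel,(295,228),(325,256)); print('plunger',at_z(p,P.mean(0),95).round(1),len(P))
R=mask(lambda h:((h[...,0]<8)|(h[...,0]>172))&(h[...,1]>150)&(h[...,2]>90),(225,225),(332,277))
w=np.array([at_z(p,u,50)[:2] for u in R],np.float32); print('console',cv2.minAreaRect(w))
G=mask(lambda h:(h[...,0]>45)&(h[...,0]<80)&(h[...,1]>120),(228,235),(252,258)); print('green',at_z(p,G.mean(0),53).round(1))
B=mask(lambda h:(h[...,0]>100)&(h[...,0]<125)&(h[...,1]>150)&(h[...,2]>100),(95,180),(210,300)); w=np.array([at_z(p,u,15)[:2] for u in B],np.float32); print('tray',cv2.minAreaRect(w))
K=mask(lambda h:h[...,2]<60,(250,228),(272,254)); print('dark',at_z(p,K.mean(0),120).round(1))
E
```

```text
[(500.0, -336.9, 237.1, 216.1, -1.9)]
bed ang -1.2000000000000242
[(559, 9), (562, 170), (565, 192), (568, 209), (571, 196), (574, 200), (577, 212), (580, 196), (583, 206), (586, 200), (589, 189), (592, 196), (595, 185), (598, 195), (601, 198), (604, 186), (607, 201), (610, 202), (613, 200), (616, 210), (619, 200), (622, 195), (625, 211), (628, 201), (631, 201), (634, 213), (637, 198), (640, 195), (643, 199), (646, 189), (649, 189), (652, 187), (655, 181), (658, 181), (661, 186), (664, 187), (667, 194), (670, 197), (673, 199), (676, 650), (679, 2099), (682, 2111), (685, 2100), (688, 2014), (691, 498), (694, 24), (697, 25), (700, 24), (703, 21), (706, 11), (709, 9), (712, 13)]
y [(-136, 9), (-133, 8), (-130, 7), (-127, 8), (-124, 9), (-121, 8), (-118, 8), (-115, 5), (-112, 7), (-109, 9), (-106, 8), (-103, 10), (-100, 8), (-97, 10), (-94, 7), (-91, 7), (-88, 9), (-85, 8), (-82, 3), (-79, 1), (-76, 10), (-73, 9), (-70, 10), (-67, 8), (-64, 9), (-61, 9), (-58, 8), (-55, 10), (-52, 8), (-49, 10), (-46, 8), (-43, 10), (-40, 6), (-37, 4), (-34, 10), (-31, 8), (-28, 184), (-25, 754), (-22, 7
[... 327 characters left out ...]
, (83, 759), (86, 478), (89, 7), (92, 4), (95, 8), (98, 4), (101, 6), (104, 4), (107, 5), (110, 4), (113, 7), (116, 15), (119, 10), (122, 10), (125, 8), (128, 8), (131, 7), (134, 8), (137, 10), (140, 8), (143, 10), (146, 6), (149, 8), (152, 8), (155, 9), (158, 9), (161, 8), (164, 10), (167, 7), (170, 10), (173, 8), (176, 8), (179, 8), (182, 449), (185, 764), (188, 769), (191, 758), (194, 538)]
plunger [477.8 -67.3  95. ] 3233
console ((457.3807678222656, 16.457237243652344), (94.22700500488281, 251.01248168945312), 3.0214998722076416)
green [468.5 112.   53. ]
tray ((489.12225341796875, 350.7290954589844), (243.54110717773438, 223.76919555664062), 0.4092586040496826)
dark [481.8  53.9 120. ]
```

View pics/crop1.png

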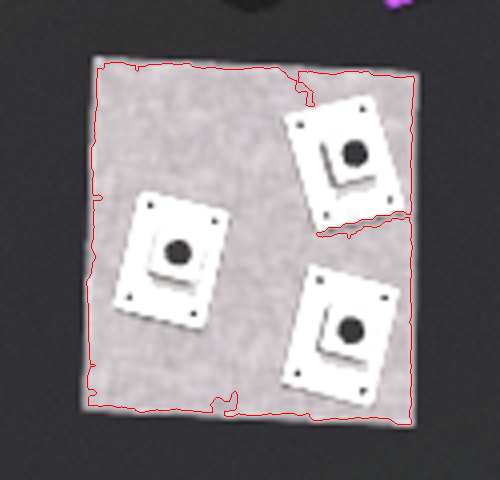

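The crop shows three aluminium plates on the mat, with blocks at crop pixels (350,160), (177,258) and (345,335) and nothing purple among them. I'll re-measure them with a stricter threshold.

```bash
python3 - <<'E'
from h import *
p=cam('top')
for v in (225,240): print(plates(p,13,vmin=v))
print(env.state()['t'])
E
```

```text
[(437.4, -396.3, 83.2, 63.4, -14.6), (486.2, -284.5, 82.4, 63.5, -13.3), (553.8, -401.1, 82.7, 63.9, 15.0)]
[(437.1, -396.0, 81.2, 61.6, -14.3), (486.1, -284.5, 80.8, 61.6, -13.5), (553.6, -400.7, 81.3, 61.7, 15.2)]
1.3
```

Emit:
move_arm(commands=[[[1,-0.9,0],0,0],[[1,-0.9,0],0,0],[[1,-0.9,0],0,0],[[1,-0.9,0],0,0],[[1,-0.9,0],0,0],[[1,-0.9,0],0,0],[[1,-0.9,0],0,0],[[0.9,-1,0],0,0],[[0.2,-1,0],0,0],[[0,-1,0],0,0],[[0,-1,0],0,0],[[0,-1,0],0,0],[[0,-1,0],0,0],[[0,-1,0],0,0],[[0,-1,0],0,0],[[0,-1,0],0,0],[[0,-1,0],0,0],[[0,-1,0],0,0],[[0,-1,0],0,0],[[0,-1,0],0,0]])

```text
t: 2.97
eef_pos: [462.7, 4.6, 405.0]
tcp_rot: [3.141, 0.0, 2.782]
ft_force: [-0.3, -0.2, -0.3]
opening: 0.499
grip_force: 0.0
```

Emit:
move_arm(commands=[[[0.044,-0.535,-0.2],-1,0.2],[[0.044,-0.535,-0.2],-1,0.2],[[0.044,-0.535,-0.2],-1,0.2],[[0.044,-0.535,-0.2],-1,0.2],[[0.044,-0.535,-0.2],-1,0.2],[[0.044,-0.535,-0.2],-1,0.2],[[0.044,-0.535,-0.2],-1,0.2],[[0.044,-0.535,-0.2],-1,0.2],[[0.044,-0.535,-0.2],-1,0.2],[[0.044,-0.535,-0.2],-1,0.2],[[0.044,-0.535,-0.2],-1,0.2],[[0.044,-0.535,-0.2],-1,0.2],[[0.044,-0.535,-0.2],-1,0.2],[[0.044,-0.535,-0.2],-1,0.2],[[0.044,-0.535,-0.2],-1,0.2],[[0.044,-0.535,-0.2],-1,0.2],[[0.044,-0.535,-0.2],-1,0.2],[[0.044,-0.535,-0.2],-1,0.2],[[0,0,0],0,0.2],[[0,0,0],0,0.2]])

```text
t: 4.63
eef_pos: [486.6, -283.2, 296.4]
tcp_rot: [-3.141, -0.0, 1.342]
ft_force: [-1.0, 0.0, -0.8]
opening: 0.604
grip_force: 0.0
```

Emit:
move_arm(commands=[[[0,-0.04,-0.9],0,0.2],[[0,0,-0.9],0,0.2],[[0,0,-0.9],0,0.2],[[0,0,-0.27],0,0.2],[[0,0,0],0,0.2],[[0,0,0],0,-1],[[0,0,0],0,-1],[[0,0,0],0,-1],[[0,0,0],0,-1],[[0,0,0],0,-1],[[0,0,0],0,-1],[[0,0,0],0,-1],[[0,0,0],0,-1]])

```text
t: 5.72
eef_pos: [486.8, -284.1, 208.7]
tcp_rot: [3.141, 0.0, 1.342]
ft_force: [-1.7, 1.0, 8.6]
opening: 0.332
grip_force: 30.0
```

Emit:
move_arm(commands=[[[0,0,0.5],0,-1],[[0,0,0.9],0,-1],[[0,0,1],0,-1],[[0.32,0.7,0.5],-1,-1],[[0.32,0.7,0],-1,-1],[[0.32,0.7,0],-1,-1],[[0.32,0.7,0],-1,-1],[[0.32,0.7,0],-1,-1],[[0.32,0.7,0],-1,-1],[[0.32,0.7,0],-1,-1],[[0.32,0.7,0],-1,-1],[[0.32,0.7,0],-1,-1],[[0.32,0.7,0],-1,-1],[[0.32,0.7,0],-1,-1],[[0.32,0.7,0],-1,-1],[[0.32,0.7,0],-1,-1],[[0.32,0.7,0],-1,-1],[[0.32,0.7,0],-1,-1],[[0.32,0.7,0],-1,-1],[[0,0.7,0],-1,-1]])

```text
t: 7.38
eef_pos: [641.4, 73.9, 294.7]
tcp_rot: [3.142, -0.001, -0.022]
ft_force: [-0.0, 0.0, -2.9]
opening: 0.333
grip_force: 30.0
```

Emit:
move_arm(commands=[[[-0.1,0.75,0],0,-1],[[0,0.75,0],0,-1],[[0,0,-0.8],0,-1],[[0,0,-0.9],0,-1],[[0,0,-0.5],0,-1],[[0,0,-0.2],0,-1],[[0,0,0],0,-1],[[0,0,0],0,-1]])

```text
t: 8.05
eef_pos: [637.6, 117.8, 223.2]
tcp_rot: [3.142, -0.0, -0.018]
ft_force: [-0.0, -0.1, -1.8]
opening: 0.337
grip_force: 30.0
```

Emit:
move_arm(commands=[[[0,0,-0.1],0,-1],[[0,0,-0.07],0,-1],[[0,0,0],0,-1],[[0.1,0,0],0,-1],[[0.1,0,0],0,-1],[[0.1,0,0],0,-1],[[0.1,0,0],0,-1],[[0,0,0],0,-1]])

```text
t: 8.72
eef_pos: [650.0, 117.8, 217.9]
tcp_rot: [3.142, -0.001, -0.018]
ft_force: [1.4, -0.8, 0.1]
opening: 0.335
grip_force: 30.0
```

Emit:
move_arm(commands=[[[0.07,0,0],0,-1],[[0.07,0,0],0,-1],[[0,0,0],0,-1]])

```text
t: 8.97
eef_pos: [653.8, 117.9, 217.8]
tcp_rot: [3.142, -0.0, -0.018]
ft_force: [-2.2, -0.2, 4.9]
opening: 0.339
grip_force: 30.0
```

Emit:
move_arm(commands=[[[0.07,0,0],0,-1],[[0.07,0,0],0,-1],[[0,0,0],0,-1]])

```text
t: 9.22
eef_pos: [655.7, 118.0, 218.0]
tcp_rot: [3.141, 0.009, -0.018]
ft_force: [-23.2, -0.7, 18.6]
opening: 0.336
grip_force: 30.0
```

Emit:
move_arm(commands=[[[-0.06,0.12,0],0,-1],[[0,0.12,0],0,-1],[[0,0.12,0],0,-1],[[0,0.1,0],0,-1],[[0,0,0],0,-1]])

```text
t: 9.63
eef_pos: [655.1, 130.5, 217.9]
tcp_rot: [3.139, 0.004, -0.018]
ft_force: [-12.9, -12.7, 12.4]
opening: 0.338
grip_force: 30.0
```

Emit:
move_arm(commands=[[[0,0.05,0],0,-1],[[0,0.05,0],0,-1],[[0,0,0],0,-1]])

```text
t: 9.88
eef_pos: [655.2, 131.2, 217.9]
tcp_rot: [3.136, 0.005, -0.018]
ft_force: [-14.7, -30.0, 13.5]
opening: 0.34
grip_force: 30.0
```

Emit:
move_arm(commands=[[[-0.02,-0.03,0],0,-1],[[0,0,0],0,-1],[[0,0,0],0,0.1],[[0,0,0],0,0.1],[[0,0,0],0,0.1],[[0,0,0],0,0.1],[[0,0,0.2],0,0.1],[[0,0,0.9],0,0.1],[[0,0,1],0,0.1],[[0,0,1],0,0.1],[[-0.6,-1,0],0,0.1],[[-0.6,-1,0],0,0.1],[[-0.6,-1,0],0,0.1],[[-0.6,-1,0],0,0.1],[[-0.6,-1,0],0,0.1],[[-0.6,-1,0],0,0.1],[[0,-1,0],0,0.1],[[0,-1,0],0,0.1]])

```text
t: 11.38
eef_pos: [546.7, -107.3, 311.4]
tcp_rot: [3.141, -0.001, -0.018]
ft_force: [1.7, 0.4, 0.3]
opening: 0.552
grip_force: 0.0
```

```bash
python3 - <<'E'
from h import *
p=cam('top')
print('mat',plates(p,13,vmin=235))
print('bed',plates(p,22,(200,140),(360,225),save='bed1.png',vmin=235))
s=env.state(); print(s['t'],s['eef_pos'],s['tcp_rot'])
E
```

```text
mat [(437.1, -396.1, 82.1, 62.2, -14.3), (553.7, -400.8, 82.1, 62.7, 15.3)]
bed [(620.7, 27.0, 109.0, 75.1, -1.0), (621.9, 121.8, 109.6, 90.2, -0.8), (652.5, 130.6, 81.4, 61.2, 88.6), (731.3, 69.6, 225.6, 8.2, 88.7)]
11.4333 [ 547.35502515 -111.41257575  311.36197468] [ 3.14002916e+00 -2.09965995e-03 -1.98130828e-02]
```

View pics/bed1.png

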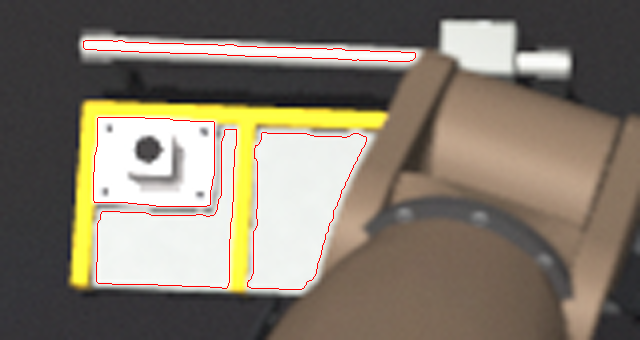

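Plate 1 is flush in the left corner: the white base spans crop (95,118)–(215,207) and touches the yellow fence and rib. On to the next plate.

Emit:
move_arm(commands=[[[0.013,-0.603,0],-1,0.2],[[0.013,-0.603,0],-1,0.2],[[0.013,-0.603,0],-1,0.2],[[0.013,-0.603,0],-1,0.2],[[0.013,-0.603,0],-1,0.2],[[0.013,-0.603,0],-1,0.2],[[0.013,-0.603,0],-1,0.2],[[0.013,-0.603,0],-1,0.2],[[0.013,-0.603,0],-1,0.2],[[0.013,-0.603,0],-1,0.2],[[0.013,-0.603,0],-1,0.2],[[0.013,-0.603,0],-1,0.2],[[0.013,-0.603,0],-1,0.2],[[0.013,-0.603,0],-1,0.2],[[0.013,-0.603,0],-1,0.2],[[0.013,-0.603,0],-1,0.2],[[0,0,0],0,0.2],[[0,0,0],0,0.2]])

```text
t: 12.93
eef_pos: [553.6, -395.9, 310.5]
tcp_rot: [-3.142, 0.0, -1.298]
ft_force: [-0.2, 0.2, 0.4]
opening: 0.601
grip_force: 0.0
```

Emit:
move_arm(commands=[[[0,-0.16,-0.9],-0.07,0.2],[[0,0,-0.9],0,0.2],[[0,0,-0.9],0,0.2],[[0,0,-0.5],0,0.2],[[0,0,-0.17],0,0.2],[[0,0,0],0,0.2],[[0,0,0],0,-1],[[0,0,0],0,-1],[[0,0,0],0,-1],[[0,0,0],0,-1],[[0,0,0],0,-1],[[0,0,0],0,-1],[[0,0,0],0,-1],[[0,0,0],0,-1]])

```text
t: 14.1
eef_pos: [553.6, -400.5, 210.4]
tcp_rot: [-3.141, -0.001, -1.304]
ft_force: [-2.2, 1.1, 6.7]
opening: 0.333
grip_force: 30.0
```

Emit:
move_arm(commands=[[[0,0,0.5],0,-1],[[0,0,0.9],0,-1],[[0,0,1],0,-1],[[0,0,0.6],0,-1],[[0.175,0.863,0],1,-1],[[0.175,0.863,0],1,-1],[[0.175,0.863,0],1,-1],[[0.175,0.863,0],1,-1],[[0.175,0.863,0],1,-1],[[0.175,0.863,0],1,-1],[[0.175,0.863,0],1,-1],[[0.175,0.863,0],1,-1],[[0.175,0.863,0],1,-1],[[0.175,0.863,0],1,-1],[[0.175,0.863,0],1,-1],[[0.175,0.863,0],1,-1],[[0.175,0.863,0],1,-1],[[0.175,0.863,0],1,-1],[[0.175,0.863,0],1,-1],[[0.175,0.863,0],1,-1]])

```text
t: 15.77
eef_pos: [637.6, 15.1, 299.3]
tcp_rot: [-3.142, 0.001, -0.02]
ft_force: [0.4, -0.7, -3.3]
opening: 0.332
grip_force: 30.0
```

Target z ≈ 219.6 on the bay floor (grip 1.7 mm higher than before).

Emit:
move_arm(commands=[[[0,-0.03,-0.8],0,-1],[[0,0,-0.9],0,-1],[[0,0,-0.6],0,-1],[[0,0,-0.2],0,-1],[[0,0,-0.12],0,-1],[[0,0,-0.02],0,-1],[[0,0,0],0,-1],[[0.1,0,0],0,-1],[[0.1,0,0],0,-1],[[0.1,0,0],0,-1],[[0.1,0,0],0,-1],[[0,0,0],0,-1]])

```text
t: 16.77
eef_pos: [649.6, 12.9, 220.4]
tcp_rot: [3.141, 0.002, -0.024]
ft_force: [-3.8, -0.0, -1.4]
opening: 0.335
grip_force: 30.0
```

Emit:
move_arm(commands=[[[0.06,0,0],0,-1],[[0.06,0,0],0,-1],[[0,0,0],0,-1]])

```text
t: 17.02
eef_pos: [651.3, 12.9, 219.9]
tcp_rot: [3.141, 0.009, -0.023]
ft_force: [-18.2, -1.0, 7.6]
opening: 0.331
grip_force: 30.0
```

Emit:
move_arm(commands=[[[-0.04,0.12,-0.02],0,-1],[[0,0.12,0],0,-1],[[0,0.12,0],0,-1],[[0,0.1,0],0,-1],[[0,0,0],0,-1]])

```text
t: 17.43
eef_pos: [650.8, 25.5, 219.7]
tcp_rot: [3.139, 0.006, -0.023]
ft_force: [-13.1, -11.5, 4.9]
opening: 0.337
grip_force: 30.0
```

Emit:
move_arm(commands=[[[0,0.04,0],0,-1],[[0,0.04,0],0,-1],[[0,0,0],0,-1]])

```text
t: 17.68
eef_pos: [650.9, 26.1, 219.8]
tcp_rot: [3.137, 0.006, -0.023]
ft_force: [-14.3, -27.0, 6.2]
opening: 0.336
grip_force: 30.0
```

Emit:
move_arm(commands=[[[-0.02,-0.03,0],0,-1],[[0,0,0],0,-1],[[0,0,0],0,0.1],[[0,0,0],0,0.1],[[0,0,0],0,0.1],[[0,0,0],0,0.1],[[0,0,0.2],0,0.1],[[0,0,0.9],0,0.1],[[0,0,1],0,0.1],[[0,0,1],0,0.1],[[-0.3,-0.8,0],0.8,0.1],[[-0.3,-0.8,0],0.8,0.1],[[-0.3,-0.8,0],0.8,0.1],[[-0.3,-0.8,0],0.8,0.1],[[-0.3,-0.8,0],0.8,0.1],[[-0.3,-0.8,0],0.8,0.1],[[-0.3,-0.8,0],0.8,0.1],[[-0.3,-0.8,0],0.8,0.1],[[-0.3,-0.8,0],0.8,0.1],[[-0.3,-0.8,0],0.8,0.1]])

```text
t: 19.35
eef_pos: [561.0, -212.7, 313.3]
tcp_rot: [3.141, -0.0, 0.62]
ft_force: [0.3, -0.1, -0.2]
opening: 0.552
grip_force: 0.0
```

```bash
python3 - <<'E'
from h import *
p=cam('top','top2.png')
print('mat',plates(p,13,vmin=235))
print('bed',[r for r in plates(p,22,(200,140),(360,225),vmin=235) if 70<r[2]<90])
s=env.state(); print(s['t'],s['eef_pos'],s['tcp_rot'])
E
```

```text
mat [(437.2, -396.0, 82.2, 62.2, -14.5)]
bed [(652.5, 130.6, 81.4, 61.3, 88.6)]
19.4 [ 559.95536987 -216.07882977  313.27981972] [3.14010186e+00 2.03472499e-04 6.22671630e-01]
```

Emit:
move_arm(commands=[[[-0.455,-0.667,0],0.965,0.2],[[-0.455,-0.667,0],0.965,0.2],[[-0.455,-0.667,0],0.965,0.2],[[-0.455,-0.667,0],0.965,0.2],[[-0.455,-0.667,0],0.965,0.2],[[-0.455,-0.667,0],0.965,0.2],[[-0.455,-0.667,0],0.965,0.2],[[-0.455,-0.667,0],0.965,0.2],[[-0.455,-0.667,0],0.965,0.2],[[0,0,0],0,0.2],[[0,0,0],0,0.2]])

```text
t: 20.32
eef_pos: [438.3, -392.5, 313.1]
tcp_rot: [3.141, 0.0, 1.308]
ft_force: [-0.6, -0.3, -1.1]
opening: 0.599
grip_force: 0.0
```

```bash
python3 - <<'E'
from h import *
p=cam('top')
print('bed',[r for r in plates(p,22,(200,140),(360,225),save='bed2.png',vmin=235) if 70<r[2]<90])
E
```

```text
bed [(652.5, 130.6, 81.4, 61.3, 88.6)]
```

Emit:
move_arm(commands=[[[-0.03,-0.12,-0.9],0.1,0.2],[[0,0,-0.9],0,0.2],[[0,0,-0.9],0,0.2],[[0,0,-0.55],0,0.2],[[0,0,-0.2],0,0.2],[[0,0,0],0,0.2],[[0,0,0],0,-1],[[0,0,0],0,-1],[[0,0,0],0,-1],[[0,0,0],0,-1],[[0,0,0],0,-1],[[0,0,0],0,-1],[[0,0,0],0,-1],[[0,0,0],0,-1]])

```text
t: 21.53
eef_pos: [437.7, -395.5, 210.0]
tcp_rot: [3.141, 0.0, 1.319]
ft_force: [-0.9, 1.8, 7.6]
opening: 0.337
grip_force: 30.0
```

View pics/bed2.png

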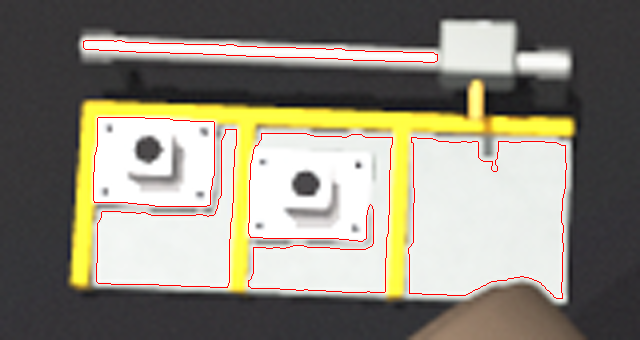

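The crop shows plate 1 flush. Plate 2, with its block at (305,185), sits about 13 mm off the fence, so it has been knocked. I'll mend it after loading plate 3.

Emit:
move_arm(commands=[[[0,0,0.5],0,-1],[[0,0,0.9],0,-1],[[0,0,1],0,-1],[[0,0,0.6],0,-1],[[0.413,0.634,0],-1,-1],[[0.413,0.634,0],-1,-1],[[0.413,0.634,0],-1,-1],[[0.413,0.634,0],-1,-1],[[0.413,0.634,0],-1,-1],[[0.413,0.634,0],-1,-1],[[0.413,0.634,0],-1,-1],[[0.413,0.634,0],-1,-1],[[0.413,0.634,0],-1,-1],[[0.413,0.634,0],-1,-1],[[0.413,0.634,0],-1,-1],[[0.413,0.634,0],-1,-1],[[0.413,0.634,0],-1,-1],[[0.413,0.634,0],-1,-1],[[0.413,0.634,0],-1,-1],[[0.413,0.634,0],-1,-1]])

```text
t: 23.2
eef_pos: [636.3, -90.2, 299.1]
tcp_rot: [3.142, 0.0, 0.035]
ft_force: [-0.3, -0.4, -1.7]
opening: 0.334
grip_force: 30.0
```

Emit:
move_arm(commands=[[[0,0,-0.5],-0.75,-1],[[0,0,-0.8],0,-1],[[0,0,-0.8],0,-1],[[0,0,-0.3],0,-1],[[0,0,-0.1],0,-1],[[0,0,0],0,-1],[[0,0,0],0,-1]])

```text
t: 23.78
eef_pos: [636.2, -91.4, 225.2]
tcp_rot: [3.141, -0.001, -0.021]
ft_force: [-0.4, 0.1, -2.6]
opening: 0.338
grip_force: 30.0
```

Emit:
move_arm(commands=[[[0,0,-0.1],0,-1],[[0,0,-0.09],0,-1],[[0,0,0],0,-1],[[0.1,0,0],0,-1],[[0.1,0,0],0,-1],[[0.1,0,0],0,-1],[[0.1,0,0],0,-1],[[0,0,0],0,-1]])

```text
t: 24.45
eef_pos: [648.4, -91.2, 219.0]
tcp_rot: [3.141, -0.001, -0.021]
ft_force: [-1.2, -0.1, 5.7]
opening: 0.334
grip_force: 30.0
```

Emit:
move_arm(commands=[[[0.06,0,0],0,-1],[[0.06,0,0],0,-1],[[0,0,0],0,-1]])

```text
t: 24.7
eef_pos: [650.6, -91.2, 219.1]
tcp_rot: [-3.141, 0.005, -0.021]
ft_force: [-15.4, -0.6, 14.5]
opening: 0.335
grip_force: 30.0
```

Emit:
move_arm(commands=[[[-0.03,0.12,0],0,-1],[[0,0.12,0],0,-1],[[0,0.12,0],0,-1],[[0,0.1,0],0,-1],[[0,0,0],0,-1]])

```text
t: 25.12
eef_pos: [650.1, -79.3, 219.2]
tcp_rot: [3.138, 0.002, -0.02]
ft_force: [-12.1, -16.9, 8.4]
opening: 0.333
grip_force: 30.0
```

Emit:
move_arm(commands=[[[0,0.03,0],0,-1],[[0,0.03,0],0,-1],[[0,0,0],0,-1]])

```text
t: 25.37
eef_pos: [650.1, -78.9, 219.2]
tcp_rot: [3.137, 0.002, -0.021]
ft_force: [-12.0, -27.5, 8.4]
opening: 0.332
grip_force: 30.0
```

Emit:
move_arm(commands=[[[-0.02,-0.03,0],0,-1],[[0,0,0],0,-1],[[0,0,0],0,0.1],[[0,0,0],0,0.1],[[0,0,0],0,0.1],[[0,0,0],0,0.1],[[0,0,0.2],0,0.1],[[0,0,0.9],0,0.1],[[0,0,1],0,0.1],[[0,0,1],0,0.1],[[-0.8,-1,0],0,0.1],[[-0.8,-1,0],0,0.1],[[-0.8,-1,0],0,0.1],[[-0.8,-1,0],0,0.1],[[-0.8,-1,0],0,0.1],[[-0.8,-1,0],0,0.1],[[0,-1,0],0,0.1],[[0,-1,0],0,0.1]])

```text
t: 26.87
eef_pos: [505.0, -317.8, 312.4]
tcp_rot: [3.141, -0.0, -0.022]
ft_force: [0.9, -0.4, 0.2]
opening: 0.549
grip_force: 0.0
```

```bash
python3 - <<'E'
from h import *
p=cam('top')
for v in (235,245,250):print('bed',[r for r in plates(p,22,(200,140),(360,225),save='bed3.png',vmin=v) if 70<r[2]<90])
s=env.state(); print(s['t'],s['eef_pos'],s['tcp_rot'])
E
```

```text
bed [(652.5, 130.6, 81.4, 61.3, 88.6)]
bed [(632.7, 25.8, 81.5, 62.4, 89.7), (648.4, -79.5, 82.0, 60.7, 88.6), (652.8, 130.7, 81.3, 60.7, 88.6)]
bed [(632.6, 26.1, 80.6, 61.4, -89.8), (648.4, -79.2, 81.3, 60.6, 88.6), (652.9, 131.0, 80.7, 60.6, 88.6)]
26.9167 [ 505.53177059 -322.23149893  312.3753839 ] [ 3.13892311e+00 -2.23950550e-03 -2.33916526e-02]
```

View pics/bed3.png

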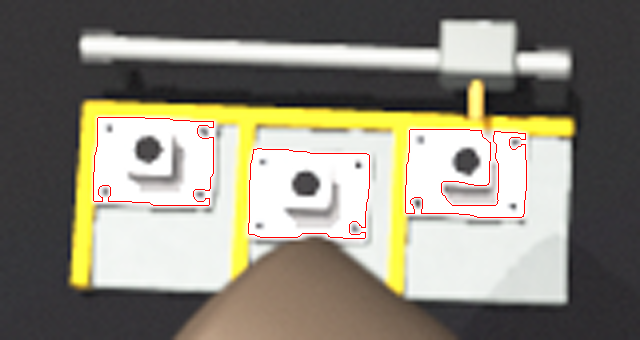

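Plates 1 and 3 are flush. Plate 2 sits at (632.7, 26), about 17 mm short of the fence, so I'll regrip it and slide it home.

Emit:
move_arm(commands=[[[0.353,0.967,0],0,0.1],[[0.353,0.967,0],0,0.1],[[0.353,0.967,0],0,0.1],[[0.353,0.967,0],0,0.1],[[0.353,0.967,0],0,0.1],[[0.353,0.967,0],0,0.1],[[0.353,0.967,0],0,0.1],[[0.353,0.967,0],0,0.1],[[0.353,0.967,0],0,0.1],[[0.353,0.967,0],0,0.1],[[0.353,0.967,0],0,0.1],[[0.353,0.967,0],0,0.1],[[0,0,0],0,0.1],[[0,0,0],0,0.1]])

```text
t: 28.08
eef_pos: [633.2, 33.5, 311.6]
tcp_rot: [3.142, -0.0, -0.018]
ft_force: [0.7, -1.0, -1.0]
opening: 0.55
grip_force: 0.0
```

Emit:
move_arm(commands=[[[0,-0.25,-0.8],0,0.1],[[0,0,-0.9],0,0.1],[[0,0,-0.9],0,0.1],[[0,0,-0.4],0,0.1],[[0,0,-0.07],0,0.1],[[0,0,0],0,0.1],[[0,0,0],0,-1],[[0,0,0],0,-1],[[0,0,0],0,-1],[[0,0,0],0,-1],[[0,0,0],0,-1],[[0,0,0],0,-1],[[0,0,0],0,-1],[[0,0,0],0,-1]])

```text
t: 29.25
eef_pos: [633.2, 24.2, 220.4]
tcp_rot: [3.142, -0.001, -0.021]
ft_force: [-0.9, 0.4, 7.0]
opening: 0.334
grip_force: 30.0
```

Emit:
move_arm(commands=[[[0.1,-0.03,0],0,-1],[[0.1,0,0],0,-1],[[0.1,0,0],0,-1],[[0.1,0,0],0,-1],[[0.1,0,0],0,-1],[[0.06,0,0],0,-1],[[0,0,0],0,-1]])

```text
t: 29.83
eef_pos: [649.5, 23.3, 220.5]
tcp_rot: [3.141, 0.002, -0.021]
ft_force: [-7.2, -0.0, 12.4]
opening: 0.334
grip_force: 30.0
```

Emit:
move_arm(commands=[[[0.05,0,0],0,-1],[[0,0.05,0],0,-1],[[0,0.05,0],0,-1],[[0,0,0],0,-1]])

```text
t: 30.17
eef_pos: [651.3, 25.3, 220.5]
tcp_rot: [3.14, -0.0, -0.02]
ft_force: [-3.7, -9.1, 7.9]
opening: 0.336
grip_force: 30.0
```

Emit:
move_arm(commands=[[[0,0.04,0],0,-1],[[0,0.02,0],0,-1],[[0,0,0],0,-1]])

```text
t: 30.42
eef_pos: [651.4, 25.8, 220.6]
tcp_rot: [3.138, -0.0, -0.02]
ft_force: [-5.6, -19.7, 8.9]
opening: 0.333
grip_force: 30.0
```

Emit:
move_arm(commands=[[[0.05,0,0],0,-1],[[0,0,0],0,-1],[[0,0,0],0,-1]])

```text
t: 30.67
eef_pos: [652.1, 25.7, 220.6]
tcp_rot: [3.138, 0.003, -0.021]
ft_force: [-12.0, -19.5, 13.7]
opening: 0.335
grip_force: 30.0
```

Emit:
move_arm(commands=[[[-0.02,-0.02,0],0,-1],[[0,0,0],0,-1],[[0,0,0],0,0.1],[[0,0,0],0,0.1],[[0,0,0],0,0.1],[[0,0,0],0,0.1],[[0,0,0.2],0,0.1],[[0,0,0.9],0,0.1],[[0,0,1],0,0.1],[[0,0,1],0,0.1],[[-0.6,-1,0.1],0,-1],[[-0.6,-1,0.1],0,-1],[[-0.6,-1,0.1],0,-1],[[-0.6,-1,0.1],0,-1],[[-0.6,-1,0.1],0,-1],[[-0.6,-1,0.1],0,-1],[[-0.6,-1,0.1],0,-1],[[-0.6,-1,0.1],0,-1],[[-0.6,-1,0.1],0,-1],[[-0.6,-1,0.1],0,-1]])

```text
t: 32.33
eef_pos: [471.3, -273.6, 343.0]
tcp_rot: [3.141, -0.0, -0.021]
ft_force: [1.2, -0.6, 0.4]
opening: 0.001
grip_force: 0.0
```

```bash
cat > chk.py <<'E'
from h import *
p=cam('top'); out={}
for v in (235,240,245,250):
    print(v,[r for r in plates(p,22,(200,140),(360,225),vmin=v) if 70<r[2]<90])
s=env.state(); print(s['t'],s['eef_pos'].round(1),s['tcp_rot'].round(3),s['opening'])
E
python3 chk.py
```

```text
235 [(652.5, 130.6, 81.4, 61.3, 88.6)]
240 [(648.3, -80.0, 83.0, 60.7, 88.7), (648.9, 24.7, 83.5, 61.3, 88.9), (652.8, 130.7, 81.3, 60.7, 88.6)]
245 [(648.4, -79.6, 82.0, 60.6, 88.5), (649.0, 25.4, 82.2, 61.2, 88.9), (652.8, 130.7, 81.2, 60.7, 88.6)]
250 [(648.4, -79.2, 81.3, 60.6, 88.5), (649.3, 25.8, 81.4, 60.6, 88.9), (652.9, 131.0, 80.7, 60.6, 88.6)]
32.3833 [ 469.3 -277.7  343.5] [ 3.14e+00 -1.00e-03 -2.30e-02] 0.0014969566054435076
```

All three are flush within about 1.5 mm. Next is the plunger.

Emit:
move_arm(commands=[[[0.035,0.877,0],0,-1],[[0.035,0.877,0],0,-1],[[0.035,0.877,0],0,-1],[[0.035,0.877,0],0,-1],[[0.035,0.877,0],0,-1],[[0.035,0.877,0],0,-1],[[0.035,0.877,0],0,-1],[[0.035,0.877,0],0,-1],[[0,0,0],0,-1],[[0,0,-0.9],0,-1],[[0,0,-0.9],0,-1],[[0,0,-0.3],0,-1],[[0,0,-0.2],0,-1],[[0,0,-0.1],0,-1],[[0,0,0],0,-1]])

```text
t: 33.63
eef_pos: [480.7, -62.0, 270.7]
tcp_rot: [-3.141, 0.001, -0.021]
ft_force: [-2.3, 4.7, 9.1]
opening: 0.004
grip_force: 4.2
```

Emit:
move_arm(commands=[[[0,0,-0.08],0,-1],[[0,0,-0.08],0,-1],[[0,0,0],0,-1],[[0,0,0],0,-1]])

```text
t: 33.97
eef_pos: [480.5, -62.0, 267.3]
tcp_rot: [-3.141, 0.0, -0.021]
ft_force: [-4.8, 5.9, 17.6]
opening: 0.005
grip_force: 8.7
```

Emit:
move_arm(commands=[[[0,0,-0.05],0,-1],[[0,0,0],0,-1],[[0,0,0],0,-1],[[0,0,0],0,-1]])

```text
t: 34.3
eef_pos: [480.5, -61.9, 267.1]
tcp_rot: [-3.142, -0.001, -0.021]
ft_force: [-9.9, 6.8, 37.2]
opening: 0.001
grip_force: 18.9
```

Emit:
move_arm(commands=[[[0,0,0.6],0,-1],[[0,0,0.9],0,-1],[[0,0,0.5],0,-1],[[-0.1,0.7,0],0,-1],[[-0.1,0.7,0],0,-1],[[-0.1,0.7,0],0,-1],[[0,0,0],0,-1],[[0,0,0],0,-1]])

```text
t: 34.97
eef_pos: [471.7, 1.2, 324.9]
tcp_rot: [3.141, -0.001, -0.019]
ft_force: [-0.1, -0.1, -0.3]
opening: 0.002
grip_force: 0.0
```

```bash
python3 chk.py; python3 - <<'E'
from h import *
p=cam('scene','sc1.png')
print(proj(p,[[471.3,57.5,135],[471.3,57.5,50],[477.8,-67.3,95]]).round(), [(r['at'],r['confidence']) for r in search_frame('lever_knob',p)+search_frame('plunger_top',p)])
cv2.imwrite('pics/sc1c.png',cv2.resize(cv2.cvtColor(p['image'],cv2.COLOR_RGB2BGR)[180:380,220:460],None,fx=3,fy=3,interpolation=cv2.INTER_CUBIC))
E
```

```text
235 [(652.7, 130.6, 81.3, 61.7, 89.3)]
240 [(648.3, -80.3, 83.6, 60.7, 88.5), (653.0, 130.9, 81.2, 61.0, -89.0)]
245 [(648.4, -79.8, 82.6, 60.7, 88.5), (648.9, 25.1, 82.8, 61.3, 88.8), (653.0, 130.9, 81.2, 61.0, -89.0)]
250 [(648.4, -79.2, 81.3, 60.6, 88.5), (649.3, 25.7, 81.4, 60.6, 88.8), (653.0, 131.2, 80.6, 61.0, -89.0)]
35.0167 [471.9   0.7 324.7] [ 3.141e+00 -1.000e-03 -2.000e-02] 0.00493031679312258
[[376. 246.]
 [373. 277.]
 [329. 242.]] [([375.6, 250.7], 0.77), ([326.7, 245.0], 0.59)]
```

View pics/sc1c.png

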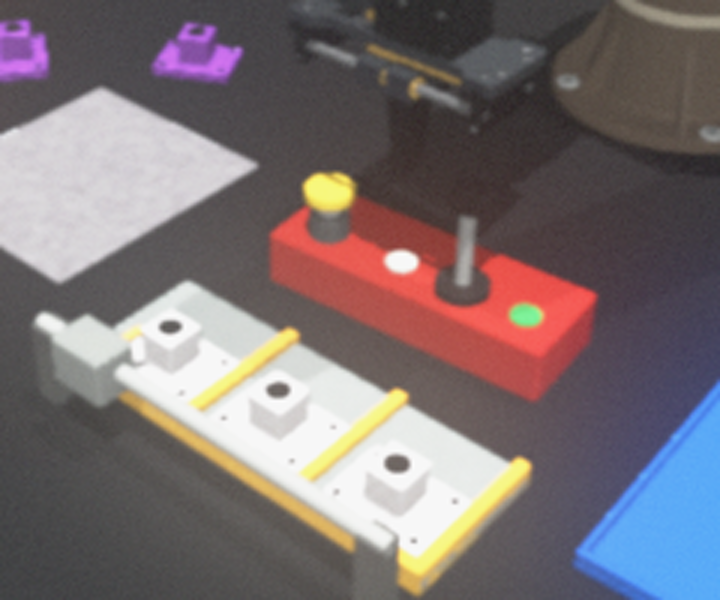

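The crop shows the plunger up (330,195), the lever upright (465,250) with the green tag on its right in this view (+y), and the three plates in their bays. I'll check the left plate's odd angle reading.

```bash
python3 - <<'E'
from h import *
p=cam('top'); print(plates(p,22,(200,140),(360,225),save='bed4.png',vmin=243)[-2:])
E
```

```text
[(648.9, 24.8, 83.4, 61.3, 88.8), (653.0, 130.9, 81.2, 61.0, -89.0)]
```

View pics/bed4.png

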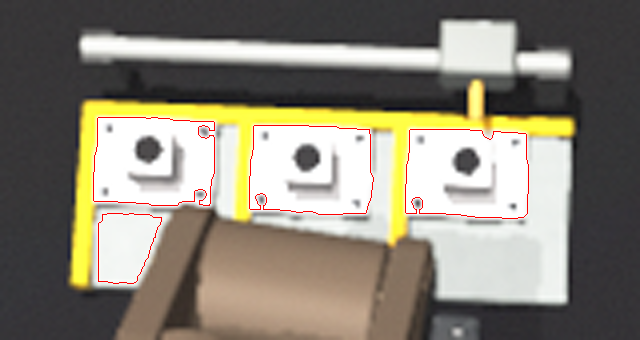

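The picture shows all plates flush, with the lower right corner of the left one cut by the arm's edge at (205,200). Now the lever, towards +y.

Emit:
move_arm(commands=[[[0,0,-0.5],0,-1],[[0,0,-0.33],0,-1],[[0,0,0],0,-1],[[0,0.5,0],0,-1],[[0,0.5,0],0,-1],[[0,0.4,0],0,-1],[[0,0.4,0],0,-1],[[0,0.3,0],0,-1],[[0,0,0],0,-1]])

```text
t: 35.97
eef_pos: [471.8, 64.6, 299.4]
tcp_rot: [3.141, -0.0, -0.02]
ft_force: [-1.8, -3.2, 2.7]
opening: 0.004
grip_force: 1.8
```

Emit:
move_arm(commands=[[[-0.03,0.15,0],0,-1],[[0,0.15,0],0,-1],[[0,0,0],0,-1]])

```text
t: 36.22
eef_pos: [470.9, 72.6, 299.2]
tcp_rot: [3.141, 0.0, -0.021]
ft_force: [0.0, -4.3, -0.3]
opening: 0.002
grip_force: 2.6
```

Emit:
move_arm(commands=[[[0,0.1,0],0,-1],[[0,0.1,0],0,-1],[[0,0,0],0,-1]])

```text
t: 36.47
eef_pos: [470.9, 78.3, 299.1]
tcp_rot: [3.141, 0.001, -0.021]
ft_force: [-1.0, -6.4, -1.3]
opening: 0.007
grip_force: 3.4
```

```bash
python3 - <<'E'
from h import *
p=cam('scene')
print([(r['at'],r['confidence']) for r in search_frame('lever_knob',p)])
for th in (.4,.5,.55): print(th,proj(p,[[471.3-85*np.sin(th)*.052,57.5+85*np.sin(th),50+85*np.cos(th)]]).round())
E
```

```text
[([389.5, 261.0], 0.69)]
0.4 [[389. 254.]]
0.5 [[392. 256.]]
0.55 [[393. 258.]]
```

Emit:
move_arm(commands=[[[0,0.08,0],0,-1],[[0,0.04,0],0,-1],[[0,0,0],0,-1],[[0,0,0],0,-1]])

```text
t: 36.9
eef_pos: [471.0, 80.3, 299.1]
tcp_rot: [3.138, 0.001, -0.02]
ft_force: [-1.1, -25.5, -2.3]
opening: 0.006
grip_force: 12.5
```

At the stop, so I'll hold for over two seconds.

Emit:
move_arm(commands=[[[0,0,0],0,-1],[[0,0,0],0,-1],[[0,0,0],0,-1],[[0,0,0],0,-1],[[0,0,0],0,-1],[[0,0,0],0,-1],[[0,0,0],0,-1],[[0,0,0],0,-1],[[0,0,0],0,-1],[[0,0,0],0,-1],[[0,0,0],0,-1],[[0,0,0],0,-1],[[0,0,0],0,-1],[[0,0,0],0,-1],[[0,0,0],0,-1],[[0,0,0],0,-1],[[0,0,0],0,-1],[[0,0,0],0,-1],[[0,0,0],0,-1],[[0,0,0],0,-1]])

```text
t: 38.57
eef_pos: [471.0, 80.3, 299.1]
tcp_rot: [3.138, 0.001, -0.02]
ft_force: [-0.8, -24.5, -2.7]
opening: 0.008
grip_force: 12.3
```

Emit:
move_arm(commands=[[[0,0,0],0,-1],[[0,0,0],0,-1],[[0,0,0],0,-1],[[0,0,0],0,-1],[[0,0,0],0,-1],[[0,0,0],0,-1],[[0,0,0],0,-1]])

```text
t: 39.15
eef_pos: [471.0, 80.3, 299.1]
tcp_rot: [3.138, 0.001, -0.02]
ft_force: [-0.6, -25.3, -2.7]
opening: 0.007
grip_force: 12.3
```

```bash
python3 chk.py
```

```text
235 [(652.5, 130.6, 81.4, 61.3, 88.6)]
240 [(648.3, -80.2, 83.4, 60.7, 88.6), (648.9, 25.0, 83.3, 61.6, -89.0), (652.8, 130.7, 81.3, 60.7, 88.6)]
245 [(648.4, -79.6, 82.1, 60.7, 88.6), (649.0, 25.4, 82.2, 61.3, 88.8), (652.8, 130.7, 81.3, 60.7, 88.6)]
250 [(648.4, -79.2, 81.3, 60.6, 88.6), (649.3, 25.8, 81.4, 60.6, 88.8), (652.9, 131.0, 80.7, 60.6, 88.6)]
39.2 [471.   80.3 299.1] [ 3.138e+00  1.000e-03 -2.000e-02] 0.0043551397843252316
```

Emit:
move_arm(commands=[[[0,-0.2,0],0,-1],[[0,-0.4,0],0,-1],[[0,-0.5,0],0,-1],[[0,-0.5,0],0,-1],[[0,-0.5,0],0,-1],[[0,-0.5,0],0,-1],[[0,0,0],0,-1],[[0,0,0],0,-1],[[0,0,0.5],0,-1],[[0,0,0.5],0,-1],[[0,0,0.5],0,-0.5],[[0,0,0],0,0.1]])

```text
t: 40.2
eef_pos: [471.1, 5.1, 346.4]
tcp_rot: [3.141, -0.004, -0.02]
ft_force: [-0.3, 0.2, 0.7]
opening: 0.093
grip_force: 0.0
```

```bash
python3 - <<'E'
from h import *
p=cam('scene')
print([(r['at'],r['confidence']) for r in search_frame('lever_knob',p)+search_frame('plunger_top',p)], env.state()['eef_pos'])
E
```

```text
[([327.3, 315.6], 0.73), ([373.6, 252.4], 0.57), ([366.1, 276.4], 0.18), ([328.9, 244.7], 0.6)] [470.60365525   4.9129631  343.79894884]
```

Emit:
move_arm(commands=[[[0.87,0.3,0.2],0,0.1],[[0.87,0.3,0.2],0,0.1],[[0.87,0.7,0],0,0.1],[[0.87,0.7,0],0,0.1],[[0.87,0.7,0],0,0.1],[[0.87,0.75,0],0,0.1],[[0.85,0.75,0],0,0.1],[[0,0,0],0,0.1],[[0,0,0],0,0.1]])

```text
t: 41.1
eef_pos: [653.3, 131.8, 354.0]
tcp_rot: [3.141, 0.002, -0.019]
ft_force: [0.1, -0.2, -0.0]
opening: 0.548
grip_force: 0.0
```

Descend to 218.5, grip, lift.

Emit:
move_arm(commands=[[[0,-0.04,-0.9],0,0.1],[[0,0,-1],0,0.1],[[0,0,-1],0,0.1],[[0,0,-1],0,0.1],[[0,0,-0.5],0,0.1],[[0,0,-0.1],0,0.1],[[0,0,0],0,0.1],[[0,0,0],0,-1],[[0,0,0],0,-1],[[0,0,0],0,-1],[[0,0,0],0,-1],[[0,0,0],0,-1],[[0,0,0],0,-1],[[0,0,0],0,-1]])

```text
t: 42.27
eef_pos: [653.0, 129.3, 222.3]
tcp_rot: [-3.142, -0.001, -0.021]
ft_force: [-0.7, -0.0, 6.9]
opening: 0.333
grip_force: 30.0
```

Emit:
move_arm(commands=[[[0,0,0.4],0,-1],[[0,0,0.9],0,-1],[[0,0,1],0,-1],[[-0.37,0.92,0.3],0,-1],[[-0.37,0.92,0],0,-1],[[-0.37,0.92,0],0,-1],[[-0.37,0.92,0],0,-1],[[-0.37,0.92,0],0,-1],[[-0.37,0.92,0],0,-1],[[-0.37,0.92,0],0,-1],[[-0.37,0.92,0],0,-1],[[0,0,0],0,-1],[[0,0,0],0,-1]])

```text
t: 43.35
eef_pos: [563.2, 351.4, 299.6]
tcp_rot: [3.141, 0.0, -0.018]
ft_force: [-0.4, 0.7, -1.9]
opening: 0.33
grip_force: 30.0
```

Emit:
move_arm(commands=[[[0,0,-0.8],0,-1],[[0,0,-0.9],0,-1],[[0,0,-0.6],0,-1],[[0,0,-0.3],0,-1],[[0,0,-0.15],0,-1],[[0,0,-0.05],0,-1],[[0,0,0],0,-1],[[0,0,0],0,-1]])

```text
t: 44.02
eef_pos: [564.4, 350.0, 216.3]
tcp_rot: [-3.141, -0.001, -0.021]
ft_force: [-0.0, -0.3, -1.7]
opening: 0.337
grip_force: 30.0
```

Emit:
move_arm(commands=[[[0,0,-0.05],0,-1],[[0,0,0],0,-1],[[0,0,0],0,0.1],[[0,0,0],0,0.1],[[0,0,0],0,0.1],[[0,0,0.3],0,0.1],[[0,0,1],0,0.1],[[0,0,1],0,0.1],[[0.236,-0.903,0.7],0,0.1],[[0.236,-0.903,0],0,0.1],[[0.236,-0.903,0],0,0.1],[[0.236,-0.903,0],0,0.1],[[0.236,-0.903,0],0,0.1],[[0.236,-0.903,0],0,0.1],[[0.236,-0.903,0],0,0.1],[[0.236,-0.903,0],0,0.1],[[0.236,-0.903,0],0,0.1],[[0.236,-0.903,0],0,0.1],[[0.236,-0.903,0],0,0.1],[[0.236,-0.903,0],0,0.1]])

```text
t: 45.68
eef_pos: [649.2, 23.7, 304.4]
tcp_rot: [3.141, -0.001, -0.021]
ft_force: [0.0, -0.1, 0.1]
opening: 0.554
grip_force: 0.0
```

```bash
python3 chk.py; python3 -c "
from h import *
p=cam('top');print(plates(p,15,(95,180),(210,300),vmin=220,smax=60))"
```

```text
235 []
240 []
245 [(648.9, -80.6, 83.0, 59.3, 87.5)]
250 []
45.7333 [650.4  19.5 304.4] [ 3.14e+00 -2.00e-03 -2.30e-02] 0.5453852715770988
[(571.0, 350.6, 82.8, 48.4, 88.6)]
```

Emit:
move_arm(commands=[[[0,0.17,-0.7],0,0.1],[[0,0,-0.9],0,0.1],[[0,0,-0.8],0,0.1],[[0,0,-0.3],0,0.1],[[0,0,-0.1],0,0.1],[[0,0,0],0,0.1]])

```text
t: 46.28
eef_pos: [649.2, 30.5, 219.9]
tcp_rot: [3.142, 0.0, -0.021]
ft_force: [0.4, 0.2, -0.1]
opening: 0.55
grip_force: 0.0
```

Emit:
move_arm(commands=[[[0,-0.15,0.03],0,0.1],[[0,0,0],0,-1],[[0,0,0],0,-1],[[0,0,0],0,-1],[[0,0,0],0,-1],[[0,0,0],0,-1],[[0,0,0],0,-1],[[0,0,0],0,-1]])

```text
t: 46.95
eef_pos: [649.1, 25.1, 221.3]
tcp_rot: [3.141, -0.001, -0.021]
ft_force: [-2.2, -4.9, 4.0]
opening: 0.333
grip_force: 30.0
```

Emit:
move_arm(commands=[[[0,0,0.4],0,-1],[[0,0,0.9],0,-1],[[0,0,1],0,-1],[[0,0,0.5],0,-1],[[-0.41,0.9,0],0,-1],[[-0.41,0.9,0],0,-1],[[-0.41,0.9,0],0,-1],[[-0.41,0.9,0],0,-1],[[-0.41,0.9,0],0,-1],[[-0.41,0.9,0],0,-1],[[-0.41,0.9,0],0,-1],[[-0.41,0.9,0],0,-1],[[-0.41,0.9,0],0,-1],[[-0.41,0.9,0],0,-1],[[-0.41,0.9,0],0,-1],[[-0.41,0.9,0],0,-1],[[-0.41,0,0],0,-1],[[0,0,0],0,-1]])

```text
t: 48.45
eef_pos: [486.9, 351.1, 304.9]
tcp_rot: [3.141, 0.002, -0.018]
ft_force: [-0.4, -0.0, -3.3]
opening: 0.335
grip_force: 30.0
```

Emit:
move_arm(commands=[[[0,0,-0.9],0,-1],[[0,0,-0.9],0,-1],[[0,0,-0.7],0,-1],[[0,0,-0.3],0,-1],[[0,0,-0.15],0,-1],[[0,0,-0.05],0,-1],[[0,0,0],0,-1],[[0,0,0],0,-1]])

```text
t: 49.12
eef_pos: [489.5, 349.7, 215.7]
tcp_rot: [-3.141, -0.001, -0.021]
ft_force: [0.1, -0.0, -2.8]
opening: 0.337
grip_force: 30.0
```

Emit:
move_arm(commands=[[[0,0,-0.05],0,-1],[[0,0,0],0,-1],[[0,0,0],0,0.1],[[0,0,0],0,0.1],[[0,0,0],0,0.1],[[0,0,0.3],0,0.1],[[0,0,1],0,0.1],[[0,0,1],0,0.1],[[0.5,-0.9,0.7],0,0.1],[[0.5,-0.9,0],0,0.1],[[0.5,-0.9,0],0,0.1],[[0.5,-0.9,0],0,0.1],[[0.5,-0.9,0],0,0.1],[[0.5,-0.9,0],0,0.1],[[0.5,-0.9,0],0,0.1],[[0.5,-0.9,0],0,0.1],[[0.5,-0.9,0],0,0.1],[[0.5,-0.9,0],0,0.1],[[0.3,-0.9,0],0,0.1],[[0,-0.9,0],0,0.1]])

```text
t: 50.78
eef_pos: [649.3, 24.1, 303.6]
tcp_rot: [3.141, -0.001, -0.021]
ft_force: [-0.0, 0.1, -0.9]
opening: 0.553
grip_force: 0.0
```

Emit:
move_arm(commands=[[[0,-0.9,0],0,0.1],[[0,-0.9,0],0,0.1],[[0,-0.9,0],0,0.1],[[0,-0.6,0],0,0.1],[[0,0,0],0,0.1],[[0,0,0],0,0.1],[[0,0,0],0,0.1]])

```text
t: 51.37
eef_pos: [648.1, -72.7, 303.4]
tcp_rot: [-3.142, -0.0, -0.021]
ft_force: [-0.1, 0.0, -0.5]
opening: 0.553
grip_force: 0.0
```

Emit:
move_arm(commands=[[[0,-0.22,-0.7],0,0.1],[[0,0,-0.9],0,0.1],[[0,0,-0.8],0,0.1],[[0,0,-0.3],0,0.1],[[0,0,-0.05],0,0.1],[[0,0,0],0,0.1],[[0,0,0],0,-1],[[0,0,0],0,-1],[[0,0,0],0,-1],[[0,0,0],0,-1],[[0,0,0],0,-1],[[0,0,0],0,-1],[[0,0,0],0,-1]])

```text
t: 52.45
eef_pos: [648.3, -80.0, 221.5]
tcp_rot: [3.141, -0.001, -0.021]
ft_force: [-0.1, 1.1, 5.7]
opening: 0.337
grip_force: 30.0
```

```bash
python3 - <<'E'
from h import *
p=cam('top'); im=p['image'][170:310,85:225]
for v in (150,180,210):print(plates(p,15,(95,180),(210,300),vmin=v,smax=90))
cv2.imwrite('pics/tray1.png',cv2.cvtColor(cv2.resize(im,None,fx=4,fy=4,interpolation=cv2.INTER_CUBIC),cv2.COLOR_RGB2BGR))
E
```

```text
[(571.7, 290.2, 206.3, 144.5, 77.4)]
[(570.0, 287.8, 186.2, 64.3, 77.2)]
[]
```

View pics/tray1.png

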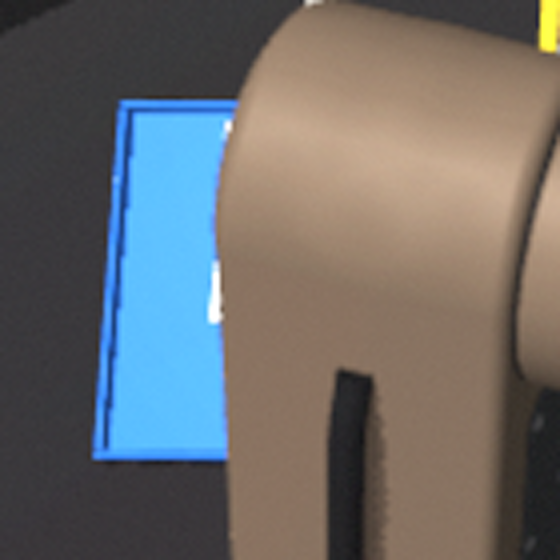

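The arm hides most of the tray here; only plate slivers show at (228,128) and (215,295). I'll carry the last plate over and check afterwards.

Emit:
move_arm(commands=[[[0,0,0.4],0,-1],[[0,0,0.9],0,-1],[[0,0,1],0,-1],[[0,0,0.5],0,-1],[[0,0.9,0],0,-1],[[0,0.9,0],0,-1],[[0,0.9,0],0,-1],[[0,0.9,0],0,-1],[[0,0.9,0],0,-1],[[0,0.9,0],0,-1],[[0,0.9,0],0,-1],[[0,0.9,0],0,-1],[[-0.95,0.9,0],0,-1],[[-0.95,0.9,0],0,-1],[[-0.95,0.9,0],0,-1],[[-0.95,0.9,0],0,-1],[[-0.95,0.9,0],0,-1],[[-0.95,0.9,0],0,-1],[[-0.95,0.9,0],0,-1],[[-0.95,0.9,0],0,-1]])

```text
t: 54.17
eef_pos: [418.5, 352.9, 305.3]
tcp_rot: [-3.141, -0.0, -0.021]
ft_force: [0.6, 0.1, -1.9]
opening: 0.336
grip_force: 30.0
```

Emit:
move_arm(commands=[[[0,0,0],0,-1],[[0,0,0],0,-1]])

```text
t: 54.33
eef_pos: [418.8, 353.3, 305.3]
tcp_rot: [-3.141, -0.0, -0.018]
ft_force: [0.9, -1.0, -2.0]
opening: 0.338
grip_force: 30.0
```

Emit:
move_arm(commands=[[[-0.15,-0.05,-0.9],0,-1],[[0,0,-0.9],0,-1],[[0,0,-0.7],0,-1],[[0,0,-0.3],0,-1],[[0,0,-0.15],0,-1],[[0,0,-0.05],0,-1],[[0,0,0],0,-1],[[0,0,0],0,-1]])

```text
t: 55.0
eef_pos: [416.1, 350.5, 215.6]
tcp_rot: [-3.141, -0.001, -0.021]
ft_force: [-0.1, 0.4, -1.2]
opening: 0.333
grip_force: 30.0
```

Emit:
move_arm(commands=[[[0,0,-0.04],0,-1],[[0,0,0],0,-1],[[0,0,0],0,0.1],[[0,0,0],0,0.1],[[0,0,0],0,0.1],[[0,0,0],0,0.1],[[0,0,0.3],0,0.1],[[0,0,1],0,0.1],[[0,0,1],0,0.1],[[0,0,1],0,0.1],[[0,0,1],0,0.1],[[0.5,0,1],0,0.1],[[0.7,-1,0],0,0.1],[[0.7,-1,0],0,0.1],[[0.7,-1,0],0,0.1],[[0.7,-1,0],0,0.1],[[0.7,-1,0],0,0.1],[[0.5,-1,0],0,0.1],[[0,-1,0],0,0.1],[[0,-1,0],0,0.1]])

```text
t: 56.67
eef_pos: [550.9, 108.9, 372.7]
tcp_rot: [3.142, -0.0, -0.021]
ft_force: [-0.2, 0.7, -0.0]
opening: 0.551
grip_force: 0.0
```

Emit:
move_arm(commands=[[[0,-1,0],0,0.1],[[0,-1,0],0,0.1],[[0,-1,0],0,0.1],[[0,-1,0],0,0.1],[[0,-1,0],0,0.1],[[0,-1,0],0,0.1],[[0,-1,0],0,0.1],[[0,-1,0],0,0.1],[[0,-1,0],0,0.1],[[0,-1,0],0,0.1],[[0,0,0],0,0.1],[[0,0,0],0,0.1]])

```text
t: 57.67
eef_pos: [550.3, -190.5, 372.6]
tcp_rot: [-3.142, 0.0, -0.023]
ft_force: [0.3, -0.2, -0.7]
opening: 0.551
grip_force: 0.0
```

```bash
python3 - <<'E'
from h import *
p=cam('top','top9.png'); q=cam('scene','scene9.png')
for v in (150,200,235):print(plates(p,15,(95,180),(210,300),vmin=v,smax=90))
print([(r['at'],r['confidence']) for r in search_frame('lever_knob',q)+search_frame('plunger_top',q)], env.state()['t'],env.state()['eef_pos'])
E
```

```text
[(416.6, 371.6, 63.1, 43.1, -1.5), (384.8, 272.7, 188.6, 127.8, 61.6), (489.6, 350.1, 84.8, 62.7, 89.7), (564.0, 350.7, 84.1, 63.7, 88.5)]
[(416.6, 372.6, 63.1, 41.2, -1.5), (489.6, 350.7, 83.6, 62.7, 89.7), (564.0, 350.9, 83.9, 63.5, 87.9)]
[(416.8, 372.9, 62.8, 40.4, -1.5), (489.6, 351.0, 82.9, 62.7, 89.7), (564.3, 351.1, 83.3, 63.2, 88.5)]
[([374.1, 254.1], 0.75), ([363.7, 274.6], 0.24), ([328.4, 246.2], 0.47)] 57.8667 [ 550.64453807 -188.38701996  372.63677564]
```

View pics/top9.png

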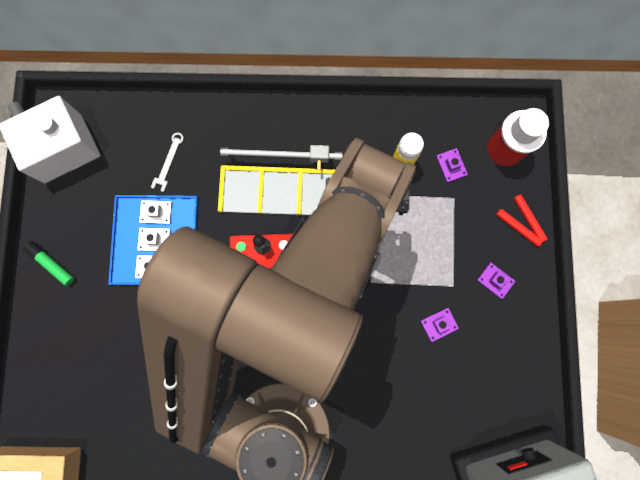

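View pics/scene9.png

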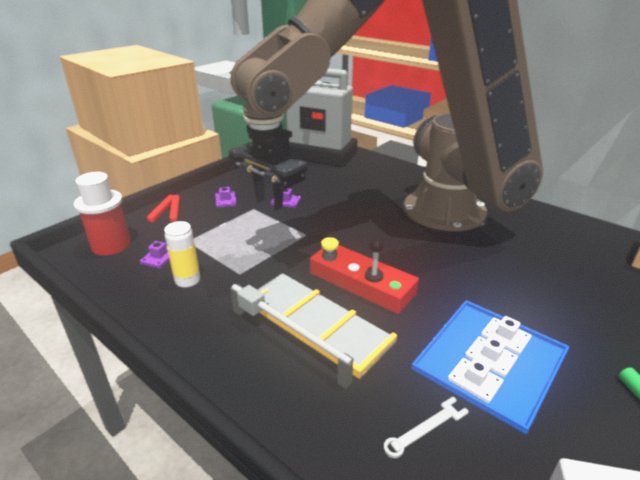

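The top and scene views show three plates block up in the tray (scene pixels (477,380), (493,352) and (508,328)), the lever upright (375,250) and the plunger up (329,245). The wrench and can have not moved. Handing in.

```bash
python3 -c "
from cell import env
print(env.job_done())"
```

```text
the job is handed in; nothing more can be done
None
```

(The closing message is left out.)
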